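# Switch the vial feed to the other tray and run the batch

### The job

The vial feed is set for one catch tray, but the next three vials belong in the other: rock the seesaw gate over by pushing its raised end down past the balance point, then press the yellow release key right down and let it up again once for each waiting vial, so that all three roll into the other tray. Only push and press: the vials roll by themselves, so do not touch or lift them, and leave the bottles, the funnel and the tube rack where they stand. Finish clear of the key with it sprung back up, the gate resting on its new side and all three vials lying in the tray that the gate did not feed at the start.

Things in the scene. Friction and masses are not known exactly. Their poses are not given: they have to be found in the camera images.
- station: Bench-top vial feed, fixed: grey base 110 x 750 mm, 12 mm thick, with infeed ramp, white seesaw gate, two lower chutes and two trays in one line. Origin on the bench under the gate's shaft; x across the line, away from the robot, y along it towards the infeed, z up. Ramp, gate and chutes are 64, 66 and 69 mm wide inside (3 mm cheeks), centred on x = 0; nothing stands over them.
- ramp_end (a point): Lower end of the aluminium infeed ramp, middle of its deck, at station y = 88 mm, 140 mm high. The ramp rises from here to y = 250 mm, 160 mm high; cheeks 16 mm above the deck, end plate 190 mm high. Below it the blue tray's chute runs from y = 76 mm (77 mm high) to 258 mm (45 mm high). The green tray's chute runs from y = -76 mm (77 mm high) to -152 mm (55 mm high).
- gate (a joint): Tilt of the white seesaw gate, rad. +0.32 (stop): its +y end is up, level with the ramp, and vials cross it to the green tray at -y. -0.32 (stop): its +y end is down; vials drop onto it and roll back under the ramp to the blue tray at +y. It starts at either stop. About 1.5 N on the raised tab moves it; pushed past level (0) it falls to the other stop by itself and stays.
- gate_pivot (a point): Middle of the gate's level shaft, which lies along station x, 105.5 mm high. The gate is a channel 170 mm long (85 mm each side), 72 mm wide, floor 6 mm thick with its underside on the shaft, cheeks 26 mm high above the shaft. Posts carry the shaft at x = +-43 mm.
- gate_weight (a point): Middle of the dark steel over-centre weight that turns with the gate and holds it on its stop: a disc 56 mm across, 24 mm thick, on an upright arm on the far side of the gate, 68 mm from the channel's middle and 52 mm above the shaft.
- tab_left (a point): Centre of the top of the orange thumb tab (32 x 30 mm, 6 mm thick, level with the gate's floor, free below) on the robot's side of the gate at its +y end: 68 mm along the gate from the shaft, 52.5 mm from the channel's middle. 133 mm high when its end is up, 111 mm with the gate level, 90 mm when down.
- tab_right (a point): The same for the second orange tab, at the gate's -y end.
- key (a joint): Travel of the yellow release key, m: 0 up (at rest), 0.017 fully pressed, straight down. Spring: 1.5 N to start, 5 N fully down; springs back when let go. It works an escapement: from about 0.014 the front stop sinks below the ramp's deck and the first vial rolls off while a second stop holds the next; let fully up, the next rolls to the front stop within 1 s. A vial needs about 2 s to its tray.
- key_pad (a point): Centre of the top of the yellow key pad, 32 x 36 mm, 164 mm high at rest, on the robot's side of the ramp at station x = -62.5 mm, y = 136 mm. Below it, its top 136 mm high, is a fixed grey case 46 x 72 mm.
- tray_left (a point): Middle of the inner floor of the blue tray at station +y, 15 mm above the bench; axes as the station's. Inside 88 mm in x and 150 mm in y; walls 67 mm above the bench, 87 mm at the outer end, 38 mm on the side of the chute.
- tray_right (a point): The same for the green tray at station -y.
- vial1: The vial waiting nearest the stop: white plastic vial with a blue cap, lying across the infeed ramp, 28 mm in diameter, 61 mm long, about 25 g. Origin at its middle; its x axis runs along its length, cap at -x. It turns about x as it rolls.
- vial2: Waiting vial number 2 from the stop: white plastic vial with a blue cap, lying across the infeed ramp, 28 mm in diameter, 61 mm long, about 25 g. Origin at its middle; its x axis runs along its length, cap at -x. It turns about x as it rolls.
- vial3: Waiting vial number 3 from the stop: white plastic vial with a blue cap, lying across the infeed ramp, 28 mm in diameter, 61 mm long, about 25 g. Origin at its middle; its x axis runs along its length, cap at -x. It turns about x as it rolls.
- reagent_bottle: Amber glass bottle, 56 mm across, 105 mm tall, standing in front of the green tray; its origin on the bench in the middle of its foot, z up
- glass_funnel: Glass funnel, mouth down, 76 mm across, 85 mm tall, in front of the blue tray; its origin on the bench in the middle of its foot, z up
- sample_bottle: White sample jar, 54 mm across, 85 mm tall, beyond the green tray; its origin on the bench in the middle of its foot, z up
- tube_rack: White rack 50 x 110 mm with three capped white tubes, 117 mm tall, beyond the blue tray; its origin on the bench in the middle of its foot, z up

How it is judged:
By the outcome, as a careful person would: the job done as asked, in the order asked, and still so for the second after the job is handed in, with the robot touching nothing.
It also fails if it takes over 51 s, if anything falls off the work surface, if the arm or the gripper's body presses on something with over 40 N, if the wrist force passes 120 N, or if a joint passes its speed limit or range.

### The arm

A 6-joint arm with a two-finger parallel gripper is mounted at the origin on the work surface. World frame = base frame: x ahead of the robot, y to its left, z up, the work surface at z = 0. Lengths are in m, angles in degrees, forces in N, time in s.
With the tool pointing down it reaches from about 0.375 to 0.9 m from the base axis. Payload 3.1 kg.
Tool frame: the origin (TCP) lies between the finger pads; the fingertips stand 14 mm ahead of it and the grasp point (between the pads) lies 5 mm behind it; z points along the fingers, y is the line along which they close (so a half turn about z gives the same grasp; the last joint's range is limited). The gripper opens to 85 mm and grips with 20 to 120 N. Pads are 22 mm wide; open, the fingers measure 114 mm over their backs; the gripper's body (76 mm by 85 mm) begins 54 mm behind the grasp point. The pads swing forward as they close: fully open they stand 13 mm farther back than shut.
Start: joints at [61.507, 30.224, 82.088, -0, 67.689, -10.227], TCP at [0.196, 0.593, 0.245] pointing down, gripper open.
Joint ranges: [-176.69, 176.69], [-43.24, 126.21], [12.49, 139.97], [-82, 262], [0, 151.66], [-163.58, 163.58]. Speed limits (degrees/s): [159.86, 159.86, 180, 180, 180, 180].

### API

Orientations are given as [roll, pitch, yaw] about the fixed x, y, z axes, in that order (R = Rz(yaw) Ry(pitch) Rx(roll)).
In Python, from cell import bot gives the robot as it stands.
- The arm moves only by the tool play_rows, never from a script. Its argument "moves" is a list of rows, each a list of 4 numbers: the shift along the tool's x, y, z in mm, then the turn about the tool's z in rad. In form: [[dx, dy, dz, twist], ...]. A call has exactly 8 rows; each row is the pose to reach, as a shift and turn from the pose commanded when the call began, along the tool's axes at that moment; what a row does not reach only later rows make up. A row lasts 1/8 s, in which the tool goes at most 62.5 mm and 10.7 degrees, less where a joint would pass 70% of its speed; a pose out of reach is approached as far as the arm can. A call with a gripper value outside its range is refused whole. "gripper" is the opening, from -1 (shut) to 1 (fully open), set as the call begins (left out, the last holds). The fingers move at their own pace and stop on an object; the grip force is fixed at half the most. Time passes only in rows, so rows that repeat a pose let the fingers close, or fill a call up. It gives the time, the measured TCP pose, the force, the opening and the grip force at its end, in the units of the state.
- bot.get_state(): the state, without advancing time (a new reading comes with each control period).
- bot.grab_frame(name): name is "scene" or "top"; returns a dict with "pixels" (384x512x3 uint8, blue, green, red), "depth" (384x512 float32, m along the optical axis (not along the pixel's ray), 0 where there is no reading), "vfov" (degrees; the focal length in pixels is half the picture's height over the tangent of half this angle, whatever the lens; pixels are square), "cx", "cy" (the principal point, pixels), "k1" (the pictures are not rectified: a ray, as slopes to the right and down, at radius r is drawn at 1 + k1 r^2 times it, then the intrinsics apply), "extrinsics" (4x4, takes a point from camera to world coordinates). Camera axes: x right, y up, looking along -z (the intrinsics and any distortion apply to the point x, -y, -z); pixel columns grow to the right and rows downward; lengths in m; the calibration is good to about 2 mm. A picture is of the moment at which its call begins.
- bot.hand_in(): hands the job in; it is judged then, once.
The state is a dict: "time_s": time; "joints": joint angles; "joint_velocities": joint speeds; "tau": joint torques, N m; "tcp_pos": TCP position; "eef_rot": TCP orientation; "ft_force": force on the tool from outside, world axes, zero at the start; "moment": the same for the moment, N m; "gripper_width": finger opening in m; "gripper_force": force on a finger pad.
Only numpy, scipy, OpenCV 4.12 (cv2) and the standard library are available. Lean on these libraries where they do the work, as an engineer would, in place of code of your own. Each camera call takes 0.05 s, during which the arm holds its last target. There are 200 camera calls.

## Working session

There is one attempt and no reset: what is moved stays moved. The work goes in short steps, Python scripts to look and compute and a tool call to move; the robot and the scene stay as the last step left them, time stands still between calls to the robot, and variables do not carry over. Pictures are saved under pics/ and viewed, at most 10 in all, crops included, and the job is handed in when it is done.

Besides the shell and the picture viewer there is one more tool, called after ">>>" as name([rows], argument=value, ...), one row to a line, values as JSON. play_rows: Moves the arm, as the interface text tells. Its arguments: {"type":"object","properties":{"moves":{"type":"array","items":{"type":"array","items":{"type":"number"}}},"gripper":{"type":"number"}},"required":["moves"]}

```bash
mkdir -p pics
cat > h.py <<'E'
import numpy as np, cv2
from cell import bot
def grab(n):
    f=bot.grab_frame(n); return f
def ray(f,u,v):
    h=f["pixels"].shape[0]; F=h/2/np.tan(np.radians(f["vfov"])/2)
    K=np.array([[F,0,f["cx"]],[0,F,f["cy"]],[0,0,1.]])
    p=cv2.undistortPoints(np.array([[[u,v]]],float),K,np.array([f["k1"],0,0,0.]))[0,0]
    E=np.array(f["extrinsics"]); return E[:3,3],E[:3,:3]@np.array([p[0],-p[1],-1.])
def onz(f,u,v,z):
    o,d=ray(f,u,v); return o+d*(z-o[2])/d[2]
def withd(f,u,v):
    o,d=ray(f,u,v); return o+d*f["depth"][int(round(v)),int(round(u))]
E
python3 - <<'E'
from h import *
s=bot.get_state();print(s)
ims=[]
for n in("scene","top"):
    f=grab(n);cv2.imwrite(f"pics/{n}0.png",f["pixels"]);print(n,f["vfov"],f["cx"],f["cy"],f["k1"],np.round(f["extrinsics"],3).tolist())
E
```

```text
{'time_s': 0.0, 'joints': array([ 6.15065430e+01,  3.02794312e+01,  8.21563876e+01, -2.08289715e-04,
        6.76902981e+01, -1.02281206e+01]), 'joint_velocities': array([ 0.1094178 , -0.0643569 ,  0.03865364, -0.0022051 ,  0.04777737,
       -0.03515513]), 'tau': array([ 4.76969799e-04, -4.42352128e+01, -1.78023148e+01, -2.55576397e-04,
        8.37989501e-03,  3.13217484e-06]), 'tcp_pos': array([0.19553309, 0.59289916, 0.2443286 ]), 'eef_rot': array([-1.79875853e+02, -2.22048187e-02,  1.61734719e+02]), 'ft_force': array([0.07060962, 0.53882658, 0.72884276]), 'moment': array([ 0.01274923, -0.02428308, -0.02845674]), 'gripper_force': 0.0, 'gripper_width': 0.08514563393195133}
scene 47.62169076138 254.9428880790755 194.91931150480414 0.021326200848011043 [[-0.373, -0.742, 0.557, 1.135], [0.928, -0.29, 0.234, 0.275], [-0.013, 0.604, 0.797, 0.954], [0.0, 0.0, 0.0, 1.0]]
top 55.744434546740315 260.9314253848211 190.8825426302782 -0.004084860118474104 [[-0.016, 0.993, -0.113, 0.467], [-1.0, -0.014, 0.018, 0.039], [0.016, 0.113, 0.993, 1.14], [0.0, 0.0, 0.0, 1.0]]
```

View pics/scene0.png

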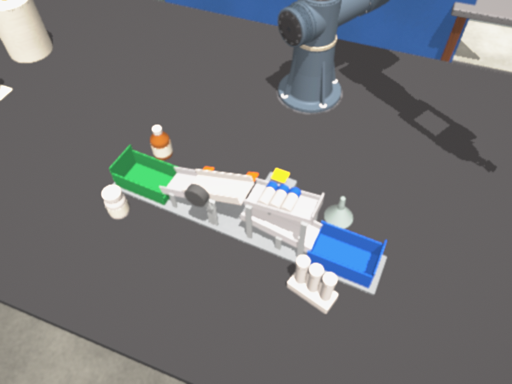

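View pics/top0.png

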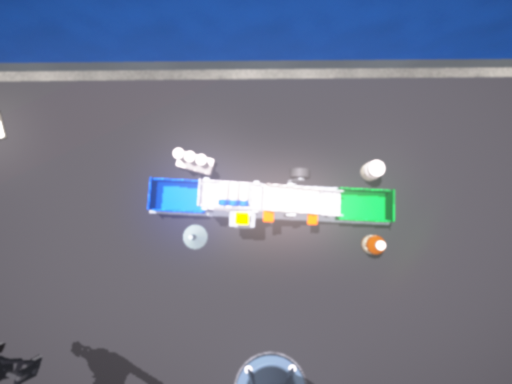

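The scene view shows the feed line with the yellow key at (281,176) and orange tabs at (208,170) and (252,176). In the top view they are at (242,218), (268,217) and (312,219), with the blue tray at left and the green tray at right. Next I measure them.

```bash
cat >> h.py <<'E'
def blobs(f,lo,hi,amin=15):
    h=cv2.cvtColor(f["pixels"],cv2.COLOR_BGR2HSV); m=cv2.inRange(h,lo,hi)
    n,l,s,c=cv2.connectedComponentsWithStats(m)
    return [(c[i],int(s[i,4])) for i in range(1,n) if s[i,4]>=amin]
def tri(f,a,g,b):
    o1,d1=ray(f,*a);o2,d2=ray(g,*b)
    t=np.linalg.lstsq(np.c_[d1,-d2],o2-o1,rcond=None)[0]
    p,q=o1+t[0]*d1,o2+t[1]*d2
    return (p+q)/2,np.linalg.norm(p-q)
C={"yellow":((24,150,120),(34,255,255)),"orange":((5,200,150),(16,255,255)),"green":((50,150,40),(75,255,255)),"blue":((105,150,60),(125,255,255))}
E
python3 - <<'E'
from h import *
f=grab("top");g=grab("scene")
for k in C:
    for nm,x in(("top",f),("scene",g)):
        for c,a in blobs(x,*C[k]):
            if nm=="top" and c[1]<100 : continue
            print(k,nm,c.round(1),a,"depthpt",withd(x,*c).round(3))
E
```

```text
yellow top [267.6 216.7] 38 depthpt [0.509 0.004 0.131]
yellow top [242.  218.4] 106 depthpt [0.504 0.074 0.165]
yellow top [311.8 219.7] 29 depthpt [ 0.501 -0.125  0.089]
yellow scene [280.  174.7] 169 depthpt [0.508 0.076 0.165]
green top [369.8 207.3] 1062 depthpt [ 0.539 -0.32   0.014]
green scene [141.8 173.9] 2061 depthpt [ 0.525 -0.327  0.012]
blue top [160.4 190.8] 583 depthpt [0.6   0.331 0.015]
blue scene [241.5   7.5] 1555 depthpt [-0.653 -0.527 -0.16 ]
blue scene [404.5  26.2] 4724 depthpt [-0.647  0.222 -0.091]
blue scene [284.5 187.8] 140 depthpt [0.549 0.102 0.176]
blue scene [346.9 253.4] 2919 depthpt [0.567 0.276 0.019]
```

>>> play_rows([
  [-20,-20,0,-0.03],
  [-55,-55,0,-0.06],
  [-95,-92,0,-0.1],
  [-135,-130,0,-0.14],
  [-175,-170,0,-0.18],
  [-215,-208,0,-0.22],
  [-255,-247,0,-0.258],
  [-290,-280,0,-0.258],
], gripper=-1)

```text
time_s: 1.2
tcp_pos: [0.3842, 0.2349, 0.2454]
eef_rot: [180.0, 0.0, 176.5]
ft_force: [0.2, 0.6, -0.1]
gripper_width: -0.0001
gripper_force: 0.0
```

>>> play_rows([
  [-25,-42,0,0],
  [-55,-90,0,0],
  [-85,-140,0,0],
  [-110,-183,0,0],
  [-127,-212,0,0],
  [-135,-225,0,0],
  [-135,-225,20,0],
  [-135,-225,50,0],
])

```text
time_s: 2.2
tcp_pos: [0.505, 0.0044, 0.1955]
eef_rot: [180.0, 0.1, 176.5]
ft_force: [0.8, 0.5, -1.2]
gripper_width: -0.0002
gripper_force: 0.0
```

Run:
```python
from h import *
s=bot.get_state();print(s["tcp_pos"],s["ft_force"],s["eef_rot"])
f=grab("scene");im=f["pixels"][90:290,130:380];cv2.imwrite("pics/a.png",cv2.resize(im,None,fx=3,fy=3))
d=withd
```

```text
[0.50495153 0.00436155 0.19548381] [ 0.81813691  0.45352088 -1.23061686] [1.79997027e+02 1.23691033e-01 1.76529945e+02]
```

View pics/a.png

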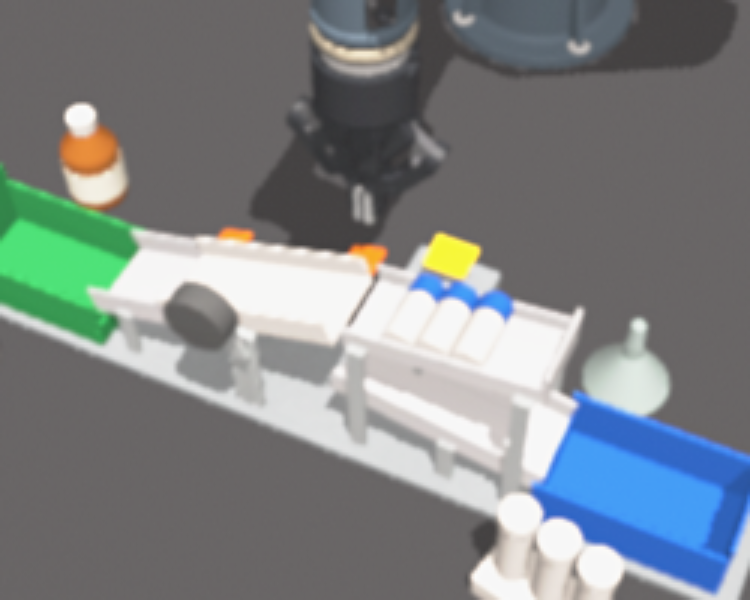

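The closed fingertips at (363,205) hang above the raised left tab at (368,257). The gate feeds green, and three vials are waiting at (410–510, 280–360). Now I press the tab down.

>>> play_rows([
  [0,-2,20,0],
  [0,-2,38,0],
  [0,-2,46,0],
  [0,-2,53,0],
  [0,-2,60,0],
  [0,-2,67,0],
  [0,-2,74,0],
  [0,-2,79,0],
])

```text
time_s: 3.25
tcp_pos: [0.5043, 0.0019, 0.1158]
eef_rot: [-180.0, -0.0, 176.5]
ft_force: [-0.3, -0.8, 0.2]
gripper_width: 0.0001
gripper_force: 0.0
```

Run:
```python
from h import *
s=bot.get_state();print(s["tcp_pos"],s["ft_force"])
f=grab("scene");im=f["pixels"][90:290,130:380];cv2.imwrite("pics/b.png",cv2.resize(im,None,fx=3,fy=3))
```

```text
[0.50433018 0.00185224 0.11580942] [-0.30553375 -0.79352776  0.20478836]
```

View pics/b.png

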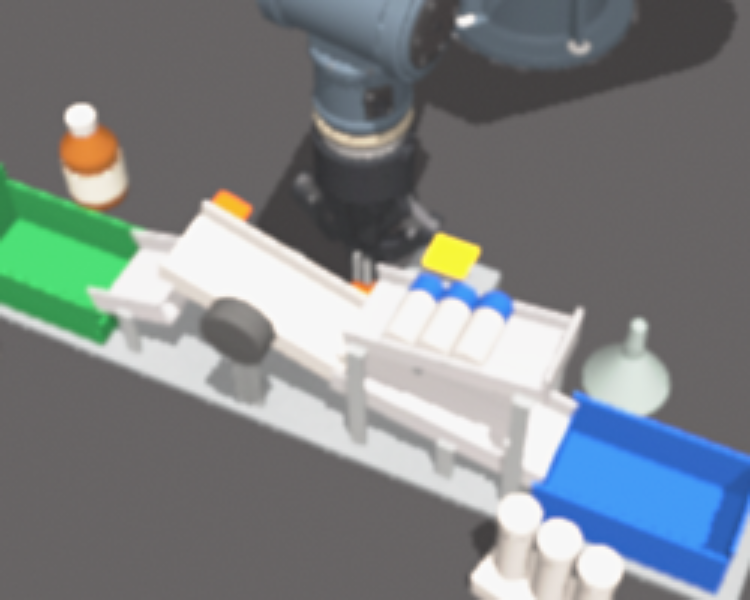

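The gate has flipped: its −y end is up and its +y end is down onto the blue chute. The finger is unloaded. Next I rise and move over the key.

>>> play_rows([
  [0,0,-25,0],
  [0,0,-60,0],
  [0,0,-85,0],
  [1,18,-90,0],
  [3,45,-90,0],
  [5,68,-90,0],
  [5,74,-85,0],
  [5,74,-77,0],
])

```text
time_s: 4.3
tcp_pos: [0.5036, 0.0766, 0.1924]
eef_rot: [-180.0, -0.0, 176.6]
ft_force: [0.3, 0.4, -0.3]
gripper_width: 0.0002
gripper_force: 0.0
```

Run:
```python
from h import *
s=bot.get_state();print(s["tcp_pos"],s["ft_force"])
f=grab("scene");im=f["pixels"][90:290,130:380];cv2.imwrite("pics/c.png",cv2.resize(im,None,fx=3,fy=3))
```

```text
[0.50361296 0.07663753 0.19236491] [ 0.26223662  0.3538215  -0.33148581]
```

View pics/c.png

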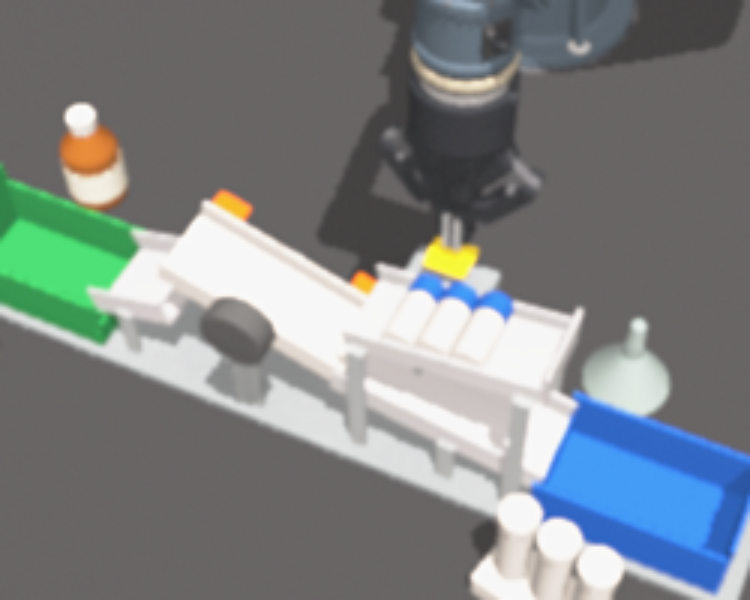

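The fingers at (452,225) are centred over the yellow pad at (450,258). First press:

>>> play_rows([
  [0,0,10,0],
  [0,0,17,0],
  [0,0,23,0],
  [0,0,28,0],
  [0,0,31,0],
  [0,0,31,0],
  [0,0,31,0],
  [0,0,31,0],
])

```text
time_s: 5.35
tcp_pos: [0.504, 0.0759, 0.1625]
eef_rot: [-180.0, 0.0, 176.5]
ft_force: [-2.2, -3.8, 4.3]
gripper_width: 0.0001
gripper_force: 2.4
```

Run:
```python
from h import *
s=bot.get_state();print(s["tcp_pos"],s["ft_force"])
f=grab("scene");im=f["pixels"][90:290,130:380];cv2.imwrite("pics/d.png",cv2.resize(im,None,fx=3,fy=3))
```

```text
[0.50395708 0.07593664 0.1625281 ] [-2.21567398 -3.84772081  4.27966617]
```

View pics/d.png

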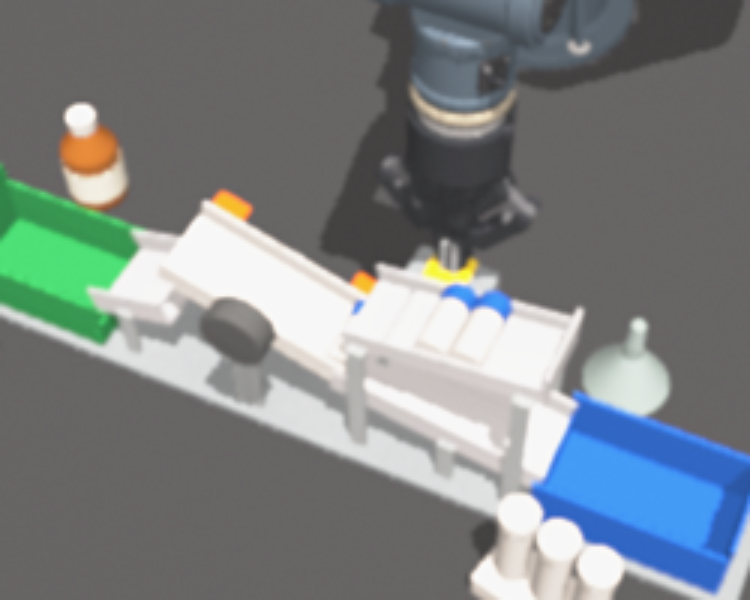

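Vial 1 has rolled off and is dropping at the gate, and the other two are held. I press fully to the stop, then release.

>>> play_rows([
  [0,0,1,0],
  [0,0,2,0],
  [0,0,2.5,0],
  [0,0,2.5,0],
  [0,0,2.5,0],
  [0,0,2.5,0],
  [0,0,2.5,0],
  [0,0,2.5,0],
])

```text
time_s: 6.4
tcp_pos: [0.504, 0.076, 0.1609]
eef_rot: [-180.0, 0.0, 176.5]
ft_force: [-4.2, -4.1, 12.8]
gripper_width: 0.0001
gripper_force: 6.3
```

>>> play_rows([
  [0,0,-6,0],
  [0,0,-14,0],
  [0,0,-22,0],
  [0,0,-30,0],
  [0,0,-34,0],
  [0,0,-34,0],
  [0,0,-34,0],
  [0,0,-34,0],
])

```text
time_s: 7.4
tcp_pos: [0.5038, 0.0761, 0.1935]
eef_rot: [180.0, -0.0, 176.5]
ft_force: [-0.7, -0.3, 0.2]
gripper_width: -0.0
gripper_force: 0.0
```

>>> play_rows([
  [0,0,0,0],
  [0,0,0,0],
  [0,0,0,0],
  [0,0,0,0],
  [0,0,0,0],
  [0,0,0,0],
  [0,0,0,0],
  [0,0,0,0],
])

```text
time_s: 8.4
tcp_pos: [0.504, 0.0761, 0.1938]
eef_rot: [-180.0, 0.0, 176.5]
ft_force: [0.4, -0.1, 0.3]
gripper_width: 0.0001
gripper_force: 0.0
```

Run:
```python
from h import *
s=bot.get_state();print(s["tcp_pos"],s["ft_force"])
f=grab("scene");im=f["pixels"][90:290,130:390];cv2.imwrite("pics/e.png",cv2.resize(im,None,fx=3,fy=3))
```

```text
[0.50395176 0.07609383 0.19384497] [ 0.37010347 -0.12948154  0.26801628]
```

View pics/e.png

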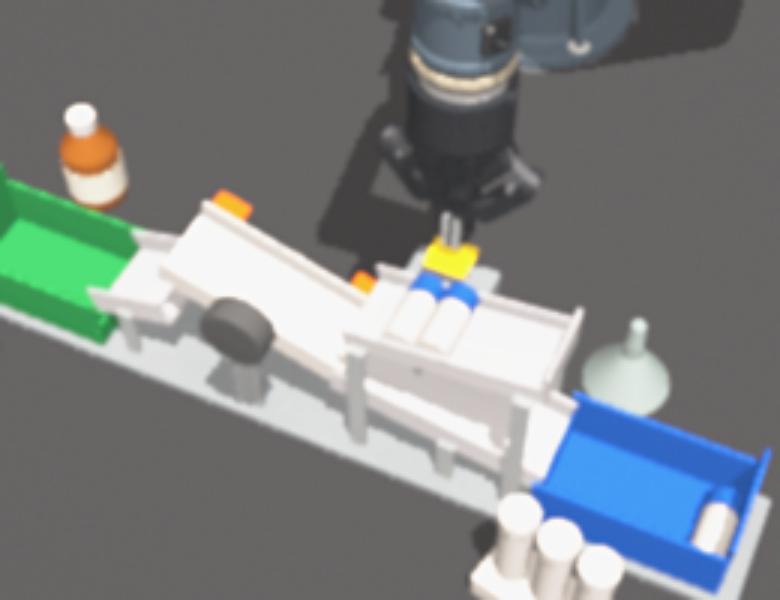

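Vial 1 lies in the blue tray at (712,525), and the two remaining vials have moved to the stop. I do the second and third presses the same way.

>>> play_rows([
  [0,0,10,0],
  [0,0,17,0],
  [0,0,23,0],
  [0,0,29,0],
  [0,0,33,0],
  [0,0,34,0],
  [0,0,34,0],
  [0,0,34,0],
])

```text
time_s: 9.45
tcp_pos: [0.5037, 0.0761, 0.1609]
eef_rot: [-180.0, -0.0, 176.5]
ft_force: [-4.0, 0.2, 10.9]
gripper_width: 0.0001
gripper_force: 6.0
```

>>> play_rows([
  [0,0,0,0],
  [0,0,0,0],
  [0,0,0,0],
  [0,0,-8,0],
  [0,0,-16,0],
  [0,0,-24,0],
  [0,0,-34,0],
  [0,0,-34,0],
])

```text
time_s: 10.45
tcp_pos: [0.5047, 0.0761, 0.1946]
eef_rot: [-180.0, 0.1, 176.5]
ft_force: [-0.5, 0.2, 0.4]
gripper_width: 0.0
gripper_force: 0.0
```

>>> play_rows([
  [0,0,0,0],
  [0,0,0,0],
  [0,0,0,0],
  [0,0,0,0],
  [0,0,0,0],
  [0,0,0,0],
  [0,0,0,0],
  [0,0,0,0],
])

```text
time_s: 11.45
tcp_pos: [0.5039, 0.0761, 0.1938]
eef_rot: [180.0, -0.0, 176.5]
ft_force: [0.2, -0.4, 0.4]
gripper_width: -0.0002
gripper_force: 0.0
```

>>> play_rows([
  [0,0,0,0],
  [0,0,0,0],
  [0,0,0,0],
  [0,0,0,0],
  [0,0,0,0],
  [0,0,0,0],
  [0,0,0,0],
  [0,0,0,0],
])

```text
time_s: 12.45
tcp_pos: [0.5039, 0.0761, 0.1938]
eef_rot: [-180.0, -0.0, 176.5]
ft_force: [0.9, -0.6, -0.6]
gripper_width: -0.0
gripper_force: 0.0
```

Run:
```python
from h import *
f=grab("scene");im=f["pixels"][90:290,130:390];cv2.imwrite("pics/g.png",cv2.resize(im,None,fx=3,fy=3))
```

```text
(no output)
```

View pics/g.png

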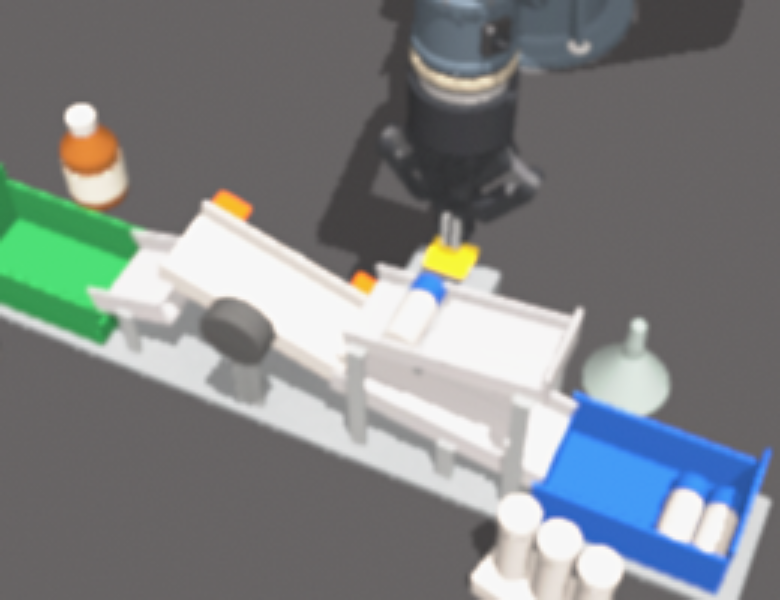

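Two vials are in the blue tray and one is at the stop. Third press, then I rise clear.

>>> play_rows([
  [0,0,10,0],
  [0,0,17,0],
  [0,0,23,0],
  [0,0,29,0],
  [0,0,33,0],
  [0,0,34,0],
  [0,0,34,0],
  [0,0,34,0],
])

```text
time_s: 13.5
tcp_pos: [0.5037, 0.0761, 0.1609]
eef_rot: [-180.0, -0.0, 176.5]
ft_force: [-2.8, -0.4, 11.5]
gripper_width: -0.0
gripper_force: 6.0
```

>>> play_rows([
  [0,0,0,0],
  [0,0,0,0],
  [0,0,0,0],
  [0,0,-8,0],
  [0,0,-16,0],
  [0,0,-24,0],
  [0,0,-40,0],
  [0,0,-60,0],
])

```text
time_s: 14.5
tcp_pos: [0.5039, 0.0761, 0.2199]
eef_rot: [180.0, -0.0, 176.5]
ft_force: [-0.3, 0.9, -0.2]
gripper_width: -0.0002
gripper_force: 0.0
```

>>> play_rows([
  [0,0,-15,0],
  [0,0,-30,0],
  [0,0,-40,0],
  [0,0,-40,0],
  [0,0,-40,0],
  [0,0,-40,0],
  [0,0,-40,0],
  [0,0,-40,0],
])

```text
time_s: 15.5
tcp_pos: [0.5039, 0.0761, 0.2596]
eef_rot: [-180.0, -0.0, 176.5]
ft_force: [-0.1, -0.3, 0.5]
gripper_width: -0.0002
gripper_force: 0.0
```

>>> play_rows([
  [0,0,0,0],
  [0,0,0,0],
  [0,0,0,0],
  [0,0,0,0],
  [0,0,0,0],
  [0,0,0,0],
  [0,0,0,0],
  [0,0,0,0],
])

```text
time_s: 16.5
tcp_pos: [0.5039, 0.0761, 0.2598]
eef_rot: [180.0, -0.0, 176.5]
ft_force: [0.0, -0.3, 0.3]
gripper_width: -0.0001
gripper_force: 0.0
```

Run:
```python
from h import *
f=grab("scene");im=f["pixels"][90:290,130:390];cv2.imwrite("pics/i.png",cv2.resize(im,None,fx=3,fy=3))
```

```text
(no output)
```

View pics/i.png

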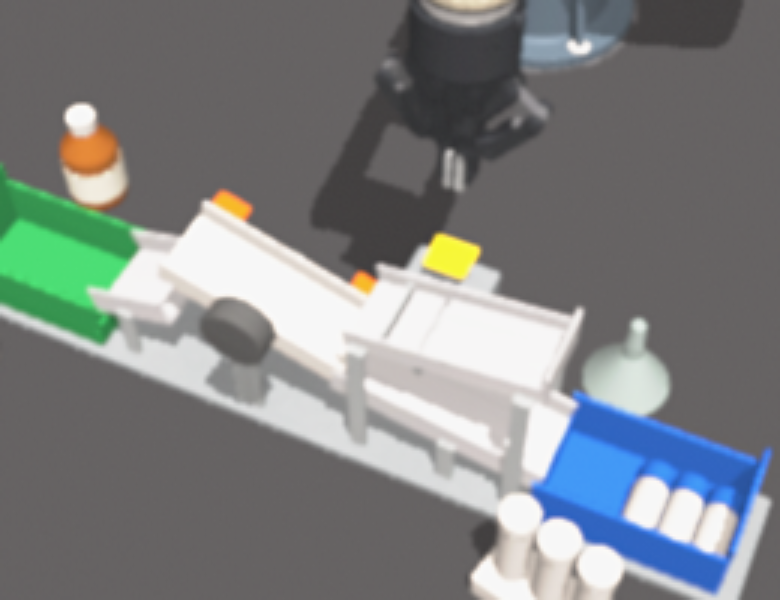

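All three vials lie in the blue tray at (650–715, 500–530). The key is back up, the gate rests on its new side, and the arm is clear.

```bash
python3 -c "
from cell import bot
print(bot.hand_in())"
```

```text
the job is handed in; nothing more can be done
None
```

The job is handed in at about 16.5 s: I rocked the gate over and pressed the key fully three times, and in the last picture all three vials lie in the blue tray with the key back up and the arm clear.

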